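Bring the bangle round to the camera

ROBOT

A 6-joint arm with a two-finger parallel gripper is mounted at the origin on the work surface. World frame = base frame: x ahead of the robot, y to its left, z up, the work surface at z = 0. Lengths are in mm, angles in rad, forces in N, time in s.
With the tool pointing down it reaches from about 400 to 925 mm from the base axis. Payload 12.5 kg.
Tool frame: the origin (TCP) lies midway between the tips of the shut fingers; the grasp point (between the pads) lies 19 mm behind it; z points along the fingers, y is the line along which they close (so a half turn about z gives the same grasp; the last joint's range is limited). The gripper opens to 95 mm and grips with 3 to 60 N. Pads are 20 mm wide; open, the fingers measure 119 mm over their backs; the gripper's body (75 mm by 180 mm) begins 59 mm behind the grasp point.
Start: joints at [-1.242, 0.491, 1.559, -0, 1.092, -0.106], TCP at [263.293, -566.857, 185.861] pointing down, gripper open.
Joint ranges: [-3.1, 3.1], [-0.84, 2.19], [0.05, 2.79], [-1.13, 4.28], [0.06, 2.93], [-2.69, 2.69]. Speed limits (rad/s): [2.22, 2.22, 2.79, 3.14, 3.14, 3.14].

INTERFACE

Orientations are given as [roll, pitch, yaw] about the fixed x, y, z axes, in that order (R = Rz(yaw) Ry(pitch) Rx(roll)).
In Python, from cell import env gives the robot as it stands.
- The arm moves only by the shell command python3 -m inch 'ROWS'. ROWS is JSON, a list of rows, each a list of 7 numbers: the turn, a rotation vector about the tool's x, y, z in rad, then the shift along the tool's x, y, z in cm, then the closure, from -1 (fully open) to 1 (shut). A call has 1 to 20 rows; each row shifts and turns the commanded pose from where the row before left it, along the tool's axes as they then stand; what a row does not reach is not made up. A row lasts 1/8 s, in which the tool goes at most 62.5 mm and 10.7 degrees, less where a joint would pass 70% of its speed; a pose out of reach is approached as far as the arm can. A call with a gripper value outside its range is refused whole. The fingers move at their own pace and stop on an object; the grip force is fixed at half the most. Time passes only in rows, so rows that do not move let the fingers close. It gives the time, the measured TCP pose, the force, the opening and the grip force at its end, in the units of the state.
- env.state(): the state, without advancing time (a new reading comes with each control period).
- env.read_camera(name): name is "scene" or "side" or "wrist"; returns a dict with "img" (420x560x3 uint8, red, green, blue), "depth" (420x560 float32, mm along the optical axis (not along the pixel's ray), 0 where there is no reading), "fx", "fy", "cx", "cy" (pixels), "D" ([k1, k2, p1, p2, k3] as OpenCV has them; the pictures are not rectified), "position" and "orientation" of the camera in the world. Camera axes: x right, y down, z forward; pixel columns grow to the right and rows downward; lengths in mm; the calibration is good to about 2 mm. A picture is of the moment at which its call begins.
- env.job_done(): hands the job in; it is judged then, once.
Trained networks look in a picture, given as the dict that the camera call returned (one of the last four; its "shot" number tells which), for a name from the list of things; names that differ only in an ending like _2 or _b are one class to them, and where a whole thing is asked for, a point or a joint stands for the part that bears it (a point fixed in the world has none). Each returns a list of dicts, best first, with "score" (0 to 1); they miss things now and then, are a little off and sometimes report something else, mostly with a low value. They report only what shows in the picture. A call takes as long as a camera call.
- env.find_in(picture, target): "centre" ([x, y, z] in mm, in the coordinates of the camera as it stood for that picture, good to about 4 mm: the middle of the surface that is visible of it).
- env.trace(picture, target): "mask" (420x560 bool, what is visible of it).
The state is a dict: "t": time; "joints": joint angles; "qvel": joint speeds; "tau": joint torques, N m; "eef_pos": TCP position; "tcp_rot": TCP orientation; "ft_force": force on the tool from outside, world axes, zero at the start; "moment": the same for the moment, N m; "opening": opening from 0.0 (shut) to 1.0 (fully open); "grip_force": force on a finger pad.
Only numpy, scipy, OpenCV 4.12 (cv2) and the standard library are available. Lean on these libraries where they do the work, as an engineer would, in place of code of your own. Each camera call takes 0.05 s, during which the arm holds its last target. There are 200 camera calls.

TASK

The bangle is to be photographed: with a fingertip, push the turntable round by its spokes until the dish with the bangle (the open hoop) stands squarely in front of the camera's lens, and let it come to rest there with the finger off it. Only then press the round shutter button on the bench fully down and let it go. Do not touch or lift the pieces lying in the dishes, and leave the other things on the bench where they are.

Things in the scene. Friction and masses are not known exactly. Their poses are not given: they have to be found in the camera images.
- spider: turning part of the turntable: hub with four straight radial aluminium spokes at 90 degrees, each ending in a round dish. Origin on the vertical turning axis at bench height (z = 0); its axes turn with it, the spokes point along its +x, +y, -x, -y. Spokes: 12 mm wide, bare from 22 to 87 mm from the axis, underside 36 mm and top 56 mm above the bench. Turns either way without stops.
- hub (a point): top of the hub's nut, on the axis, 64 mm above the bench (hub 44 mm across). The turntable turns with light friction (about 1 N at a spoke's middle), does not coast, and stays where it is left. Below the spokes are only the round foot (120 mm across, 14 mm high), the axle and the camera's flat arm (30 mm wide, 6 mm high)
- dish (a point): centre of the inner floor of the dish on the spoke along spider's +x. All four wooden dishes are alike: 76 mm outside, centres 125 mm from the axis, rim top 48 mm and inner floor 41 mm above the bench. The pieces have 4 to 11 mm of play either way in them
- camera: fixed black camera facing the turntable, joined to it by a flat arm on the bench. This frame's origin lies on the turntable's axis at bench height (z = 0), and its +x axis points level from the axis to the lens: the dish in front of the lens is the one whose centre lies along this +x. Camera case: 250 to 300 mm out along +x, 100 mm wide, top 131 mm above the bench.
- lens (a point): centre of the lens's front glass, 206 mm out from the turntable's axis and 83 mm above the bench
- bangle: plain steel bangle, a smooth open hoop, 62 mm outside, 50 mm inside, 12 mm high, lying flat and loose in one of the four dishes. Origin at the centre of its underside
- pillbox: round steel pill box, 48 mm across, 20 mm high, in another dish; origin under its centre
- brooch: solid domed steel brooch, 56 mm across, 14 mm high, in another dish; origin under its centre
- locket: rectangular steel locket, 40 x 36 x 19 mm, in another dish; origin under its centre
- shutter_top (a point): centre of the top of the round black shutter button (32 mm across) in a low grey housing fixed to the bench, to one side of the turntable; it is pressed straight down
- shutter (a joint): travel of the shutter button in m: 0 up, 0.006 fully down (4 N); it springs back
- benchblock: steel bench block, 65 x 65 x 20 mm, loose on the bench on the other side of the turntable; origin under its centre
- mallet: hammer with a wooden handle, 240 mm, lying on the bench
- jar: glass jar, 64 mm across, 85 mm high, standing on the bench; origin under its centre
- spool: wooden spool, 50 mm across, 35 mm high, standing on the bench; origin under its centre
- driver: wooden-handled screwdriver, 170 mm, lying on the bench

How it is judged (in metres and radians):
On the way, in this order (a step that is already met when the one before it is completed fails the run):
1. the bangle stands in front of the lens, the turntable at rest and the finger off it (y of bangle in the frame of camera between -0.018 and 0.018 m and x of bangle in the frame of camera above 0.09 m and angular speed of spider below 0.1 rad/s and contact force between the fingers and spider below 0.2 N), for 0.3 s.
2. the shutter button is pressed down (value of joint shutter above 0.0045 m and y of bangle in the frame of camera between -0.018 and 0.018 m and x of bangle in the frame of camera above 0.09 m), for 0.05 s.
At the end, for the whole second after the job is handed in: the bangle's centre is within 18 mm of the camera's sight line on the lens's side of the axis, the turntable is at rest, all four pieces lie in their dishes, and the shutter button has been pressed and is up again (y of bangle in the frame of camera between -0.018 and 0.018 m and x of bangle in the frame of camera above 0.09 m and angular speed of spider below 0.1 rad/s and height (world z) of bangle between 0.033 and 0.062 m and height (world z) of pillbox between 0.033 and 0.062 m and height (world z) of brooch between 0.033 and 0.062 m and height (world z) of locket between 0.033 and 0.062 m and value of joint shutter below 0.002 m); the robot touches nothing.
It fails at once if the shutter button is pressed before the bangle stands in front of the lens (value of joint shutter above 0.003 m and not (y of bangle in the frame of camera between -0.018 and 0.018 m and x of bangle in the frame of camera above 0.09 m)).
It fails at once if a piece is lifted or leaves its dish (not (height (world z) of bangle between 0.033 and 0.062 m and height (world z) of pillbox between 0.033 and 0.062 m and height (world z) of brooch between 0.033 and 0.062 m and height (world z) of locket between 0.033 and 0.062 m)).
It fails at once if the hand touches a piece in a dish (contact force between any of the fingers, the arm and bangle above 0.5 N or contact force between any of the fingers, the arm and pillbox above 0.5 N or contact force between any of the fingers, the arm and brooch above 0.5 N or contact force between any of the fingers, the arm and locket above 0.5 N).
It fails at once if something else on the bench is moved by more than 30 mm (distance of any of benchblock, mallet, jar, spool, driver from where it was at the start of the episode above 0.03 m).
It also fails if it takes over 72 s, if anything falls off the work surface, if the arm or the gripper's body presses on something with over 40 N, if the wrist force passes 120 N, or if a joint passes its speed limit or range.

## Working session

There is one attempt and no reset: what is moved stays moved. The work goes in short steps, Python scripts to look and compute and a shell command to move; the robot and the scene stay as the last step left them, time stands still between calls to the robot, and variables do not carry over. Pictures are saved under pics/ and viewed, at most 10 in all, crops included, and the job is handed in when it is done.

```bash
mkdir -p pics
cat > h.py <<'E'
import numpy as np, cv2
from scipy.spatial.transform import Rotation as R
from cell import env
def pose(p):
    o=np.array(p["orientation"],float)
    Rm=o if o.shape==(3,3) else (R.from_euler('xyz',o).as_matrix() if o.size==3 else R.from_quat(o).as_matrix())
    return Rm,np.array(p["position"],float)
def w(p,c):
    Rm,t=pose(p); return Rm@np.array(c)+t
def find(p,n):
    return [(round(d["score"],2),w(p,d["centre"]).round(0).tolist()) for d in env.find_in(p,n)[:2]]
def save(p,f): cv2.imwrite(f,p["img"][:,:,::-1])
E
python3 - <<'E'
from h import *
names="hub dish bangle pillbox brooch locket camera lens shutter_top benchblock jar spool mallet driver".split()
for c in ("scene","side"):
    p=env.read_camera(c); save(p,f"pics/{c}0.png"); print(c,p["position"],p["orientation"])
    for n in names:
        print(n,find(p,n))
print(env.state())
E
```

```text
scene [1578.89072747  123.38826875 1149.61931287] [-2.40363751  0.02032064  1.65892889]
hub [(0.96, [549.0, 7.0, 52.0])]
dish [(0.73, [549.0, 14.0, 47.0]), (0.2, [516.0, 126.0, 52.0])]
bangle [(0.54, [514.0, 127.0, 51.0])]
pillbox [(0.53, [671.0, 25.0, 61.0])]
brooch [(0.7, [418.0, -20.0, 51.0]), (0.37, [461.0, -311.0, 19.0])]
locket [(0.71, [569.0, -121.0, 59.0])]
camera [(0.59, [782.0, -110.0, 78.0])]
lens []
shutter_top []
benchblock [(0.84, [462.0, -313.0, 21.0]), (0.48, [784.0, -109.0, 81.0])]
jar [(0.74, [662.0, 466.0, 66.0])]
spool [(0.65, [476.0, -420.0, 34.0])]
mallet [(0.79, [714.0, -435.0, 25.0])]
driver [(0.63, [549.0, 9.0, 46.0]), (0.55, [479.0, 426.0, 22.0])]
side [271.86635621 767.88272598 883.97060737] [-2.33748839  0.01974494 -2.74360789]
hub [(0.57, [531.0, 16.0, 43.0])]
dish [(0.91, [527.0, 12.0, 47.0])]
bangle [(0.63, [513.0, 130.0, 52.0]), (0.2, [753.0, -101.0, 78.0])]
pillbox [(0.7, [660.0, 40.0, 58.0])]
brooch [(0.8, [418.0, -9.0, 49.0]), (0.43, [690.0, -420.0, 20.0])]
locket [(0.44, [565.0, -110.0, 52.0])]
camera [(0.78, [752.0, -102.0, 76.0]), (0.5, [420.0, -
[... 310 characters left out ...]
2.0])]
{'t': 1.5, 'joints': array([-1.24159252e+00,  4.90878319e-01,  1.55891036e+00,  1.47599786e-05,
        1.09171996e+00, -1.05618674e-01]), 'qvel': array([ 5.83769953e-04,  2.94981662e-04, -5.25160281e-04, -5.97285956e-05,
        1.15509327e-03, -1.12064560e-03]), 'tau': array([-3.88715577e-06, -6.12466121e+01, -2.58427280e+01,  6.92971749e-02,
        4.45628178e-02,  3.89435718e-05]), 'eef_pos': array([ 263.29752461, -566.84306713,  185.87084324]), 'tcp_rot': array([ 3.14150773e+00, -4.16923055e-06,  4.34815677e-01]), 'ft_force': array([-0.05886961, -0.48704974, -0.48131004]), 'moment': array([-0.03349511,  0.00580163, -0.10693728]), 'grip_force': 0.0, 'opening': 1.0006131702635748}
```

View pics/scene0.png

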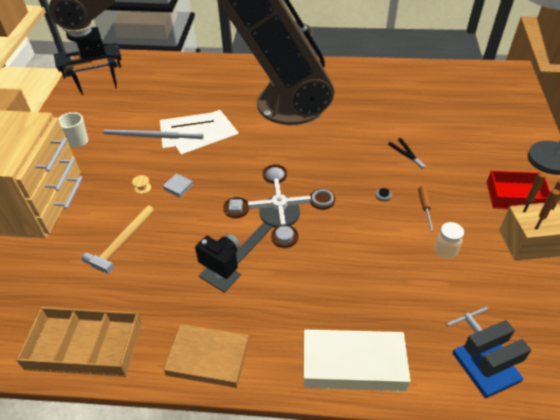

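View pics/side0.png

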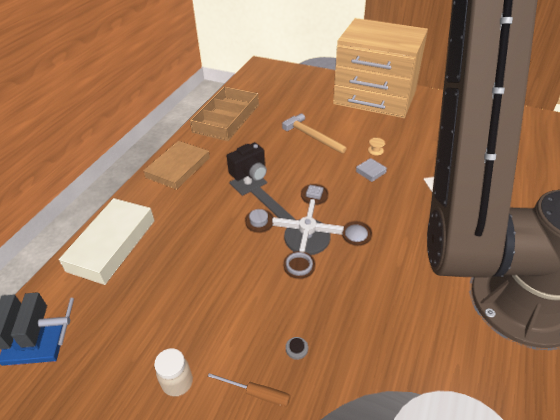

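The scene view shows the bangle at (322,198), the hub at (280,203), the lens at about (235,243) and the shutter button at (384,193). In the side view the button is at (297,347), the lens at (257,172) and the hub at (307,227). I'll triangulate these points.

```bash
cat >> h.py <<'E'
def ray(p,uv):
    K=np.array([[p["fx"],0,p["cx"]],[0,p["fy"],p["cy"]],[0,0,1]])
    q=cv2.undistortPoints(np.array([[uv]],float),K,np.array(p["D"],float))[0,0]
    Rm,t=pose(p); return t,Rm@np.array([q[0],q[1],1.])
def onz(p,uv,z):
    t,d=ray(p,uv); return t+d*(z-t[2])/d[2]
def tri(rs):
    A=0;b=0
    for t,d in rs:
        d=d/np.linalg.norm(d);P=np.eye(3)-np.outer(d,d);A=A+P;b=b+P@t
    return np.linalg.solve(A,b)
def cen(p,n):
    m=env.trace(p,n)
    if not m: return None
    v,u=np.nonzero(m[0]["mask"]); return [(u.min()+u.max())/2,(v.min()+v.max())/2],[u.mean(),v.mean()],round(m[0]["score"],2)
E
python3 - <<'E'
from h import *
P=[env.read_camera(c) for c in("scene","side")]
for n,z in [("bangle",47),("brooch",45),("pillbox",55),("locket",55)]:
    for p in P:
        c=cen(p,n); print(n,c and (c[2],np.round(c[0]),onz(p,c[1],z).round(0)))
for nm,a,b in [("hub",(280,201),(307,226)),("button",(384,192),(297,346)),("lens",(235,243),(258,172))]:
    print(nm,tri([ray(P[0],a),ray(P[1],b)]).round(0))
for p,(u,v) in zip(P,[(384,192),(297,346)]):
    print([[int(p["depth"][v+j,u+i]) for i in range(-6,7,3)] for j in range(-6,7,3)])
    t,d=ray(p,(u,v)); print((t+d*p["depth"][v,u]/(d@pose(p)[0][:,2])).round(0))
ims=[cv2.resize(P[0]["img"][150:290,180:410],None,fx=2.6,fy=2.6,interpolation=2)[:,:,::-1],cv2.resize(P[1]["img"][130:370,200:390],None,fx=1.0,fy=1.0)[:,:,::-1]]
cv2.imwrite("pics/crop1.png",ims[0])
E
```

```text
bangle (0.75, array([322., 198.]), array([512., 128.,  47.]))
bangle (0.77, array([299., 263.]), array([512., 127.,  47.]))
brooch (0.73, array([274., 174.]), array([417., -20.,  45.]))
brooch (0.61, array([356., 232.]), array([419., -16.,  45.]))
pillbox (0.48, array([284., 235.]), array([664.,  31.,  55.]))
pillbox (0.63, array([259., 219.]), array([658.,  38.,  55.]))
locket (0.59, array([236., 206.]), array([ 568., -116.,   55.]))
locket (0.66, array([315., 192.]), array([ 561., -110.,   55.]))
hub [536.  11.  51.]
button [445. 314.  18.]
lens [723. -94.  85.]
[[1623, 1622, 1620, 1619, 1616], [1616, 1587, 1582, 1575, 1611], [1586, 1577, 1580, 1577, 1587], [1582, 1573, 1566, 1570, 1579], [1582, 1572, 1571, 1567, 1570]]
[445. 313.  19.]
[[969, 956, 958, 955, 968], [949, 951, 950, 949, 949], [943, 947, 941, 945, 945], [943, 939, 0, 940, 943], [946, 941, 943, 945, 946]]
[444. 319.  26.]
```

View pics/crop1.png

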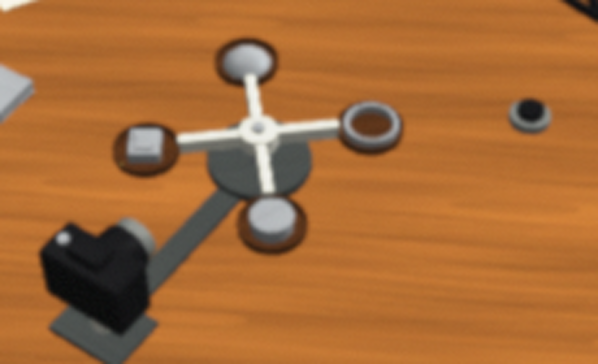

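```bash
python3 -m inch '[[0,0,0,3.5,-3.5,0,1],[0,0,0,3.5,-3.5,0,1],[0,0,0,3.5,-3.5,0,1],[0,0,0,3.5,-3.5,0,1],[0,0,0,3.5,-3.5,0,1],[0,0,0,3.5,-3.5,0,1],[0,0,0,3.5,-3.5,0,1],[0,0,0,3.5,-3.5,0,1],[0,0,0,3.5,-3.5,0,1],[0,0,0,3.5,-3.5,0,1],[0,0,0,3.5,-3.5,0,1],[0,0,0,3.5,-3.5,0,1],[0,0,0,3.5,-3.5,0,1]]'
python3 -m inch '[[0,0,-0.18,0,0,0,1],[0,0,-0.18,0,0,0,1],[0,0,-0.18,0,0,0,1],[0,0,-0.18,0,0,0,1],[0,0,-0.18,0,0,0,1],[0,0,-0.18,0,0,0,1],[0,0,-0.18,0,0,0,1],[0,0,-0.18,0,0,0,1],[0,0,-0.18,0,0,0,1],[0,0,-0.18,0,0,0,1],[0,0,-0.18,0,0,0,1],[0,0,-0.17,0,0,0,1],[0,0,0,0,0,0,1]]'
python3 - <<'E'
from h import *
p=env.read_camera("wrist"); save(p,"pics/wrist1.png")
for n in ("hub","bangle","brooch","pillbox","locket","shutter_top"): print(n,find(p,n))
for n,z in (("bangle",47),("brooch",45),("hub",64)):
    c=cen(p,n); print(n,c and (c,onz(p,c[0],z)))
s=env.state();print(s["eef_pos"],s["tcp_rot"],s["joints"].round(2))
E
```

```text
t: 3.62
eef_pos: [484.8, 39.1, 186.0]
tcp_rot: [3.141, -0.001, 0.435]
ft_force: [0.4, -0.4, 0.4]
opening: 0.004
grip_force: 0.0
t: 5.25
eef_pos: [484.3, 37.5, 185.9]
tcp_rot: [3.142, 0.0, 2.584]
ft_force: [0.0, 0.4, -0.2]
opening: 0.004
grip_force: 0.0
hub [(0.64, [502.0, 51.0, 40.0])]
bangle [(0.75, [509.0, 128.0, 53.0]), (0.3, [644.0, -61.0, 3.0])]
brooch [(0.56, [414.0, -12.0, 52.0])]
pillbox []
locket []
shutter_top [(0.95, [449.0, 307.0, 21.0]), (0.64, [497.0, 55.0, 39.0])]
bangle (([np.float64(370.5), np.float64(168.0)], [np.float64(372.12448812448815), np.float64(168.73218673218673)], 0.63), array([511.41041891, 131.94694798,  47.        ]))
brooch (([np.float64(199.5), np.float64(165.5)], [np.float64(199.59017857142857), np.float64(165.42723214285715)], 0.65), array([415.86488076, -17.06204127,  45.        ]))
hub (([np.float64(283.5), np.float64(232.0)], [np.float64(293.72548754062836), np.float64(186.4626218851571)], 0.9), array([518.1731297 ,  21.92737668,  64.        ]))
[484.29439471  37.45344103 185.81051242] [-3.14153834e+00  6.51486900e-05  2.58422936e+00] [-0.06  0.29  1.89 -0.    0.96 -1.07]
```

View pics/wrist1.png

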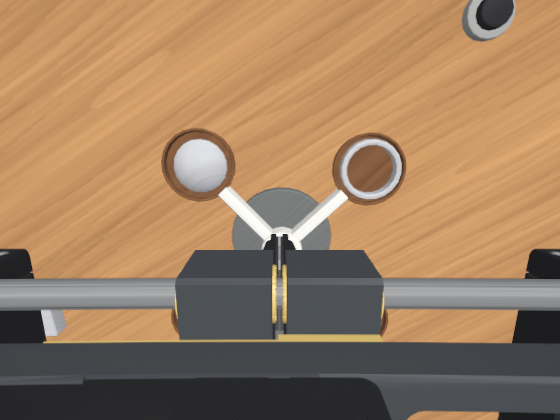

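The wrist view shows the brooch dish at (199,165), the bangle dish at (370,168) and the fingertip over the open gap between their spokes. I'll lower it and start the arc.

```bash
python3 -m inch '[[0,0,0,0,0,3,1],[0,0,0,0,0,3,1],[0,0,0,0,0,3,1],[0,0,0,0,0,3,1],[0,0,0,0,0,3,1],[0,0,0,0,0,0.2,1],[0,0,0,0,0,0,1]]'
python3 -m inch '[[0,0,0.1,0,0.62,0,1],[0,0,0.1,0,0.62,0,1],[0,0,0.1,0,0.62,0,1],[0,0,0.1,0,0.62,0,1],[0,0,0.1,0,0.62,0,1],[0,0,0.1,0,0.62,0,1],[0,0,0.1,0,0.62,0,1],[0,0,0.1,0,0.62,0,1],[0,0,0.1,0,0.62,0,1],[0,0,0.1,0,0.62,0,1],[0,0,0.1,0,0.62,0,1],[0,0,0.1,0,0.62,0,1],[0,0,0,0,0,0,1]]'
cat > st.py <<'E'
from h import *
A=np.array([539,8.])
s=env.state(); e=s["eef_pos"][:2]-A
print("r,phi",np.hypot(*e),np.degrees(np.arctan2(e[1],e[0])),"yaw",np.degrees(s["tcp_rot"][2]),s["joints"].round(2))
H={"bangle":47,"brooch":45,"pillbox":55,"locket":55}
for c in("scene","side"):
    p=env.read_camera(c)
    for n,z in H.items():
        k=cen(p,n)
        if k:
            q=onz(p,k[1],z)[:2]; d=q-A
            print(c,n,k[2],q.round(0),"r %.0f ang %.1f"%(np.hypot(*d),np.degrees(np.arctan2(d[1],d[0]))))
E
python3 st.py
```

```text
t: 6.62
eef_pos: [484.6, 37.4, 34.5]
tcp_rot: [3.141, 0.0, 2.585]
ft_force: [0.3, 0.2, 0.5]
opening: 0.004
grip_force: 0.0
t: 8.25
eef_pos: [547.7, 68.8, 35.1]
tcp_rot: [3.139, -0.0, 1.385]
ft_force: [0.0, -0.0, -0.5]
opening: 0.003
grip_force: 0.0
r,phi 61.44166793105919 81.82811601364318 yaw 79.37657060948261 [ 0.01  0.59  1.88 -0.    0.67  0.19]
scene bangle 0.46 [509. 129.] r 125 ang 103.7
scene brooch 0.47 [416. -19.] r 126 ang -167.8
scene pillbox 0.66 [662.  30.] r 125 ang 10.3
scene locket 0.69 [ 566. -116.] r 127 ang -77.7
side bangle 0.75 [510. 131.] r 127 ang 103.1
side brooch 0.56 [418. -16.] r 123 ang -168.7
side pillbox 0.73 [659.  38.] r 124 ang 14.1
```

Run:
```python
from h import *
a=env.read_camera("scene")["img"][110:290,180:410]; b=env.read_camera("side")["img"][130:320,200:390]
f=lambda i:cv2.resize(i,(400,int(400*i.shape[0]/i.shape[1])),interpolation=2)[:400]
a,b=f(a),f(b); h=min(len(a),len(b)); cv2.imwrite("pics/c2.png",np.hstack([a[:h],b[:h]])[:,:,::-1])
```

```text
(no output)
```

View pics/c2.png

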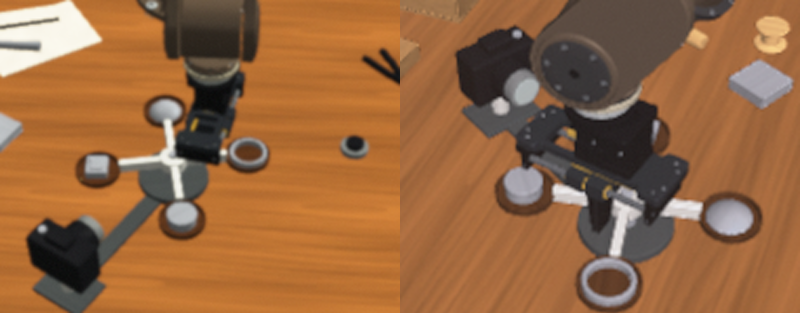

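The crops show the bangle still at its old angle, with the finger (right crop, about (600,215)) apparently on the pillbox side of the spoke. I'll project the tip and spoke points into a magnified view to check this.

Run:
```python
from h import *
p=env.read_camera("side"); im=p["img"].copy()
Rm,t=pose(p)
K=np.array([[p["fx"],0,p["cx"]],[0,p["fy"],p["cy"]],[0,0,1]])
rv=cv2.Rodrigues(Rm.T)[0]; tv=-Rm.T@t
s=env.state(); e=s["eef_pos"]; a=np.radians(103.4)
pts=np.array([e,[539,8,64],[539+87*np.cos(a),8+87*np.sin(a),56],[539+30*np.cos(a),8+30*np.sin(a),56]])
uv=cv2.projectPoints(pts,rv,tv,K,np.array(p["D"],float))[0][:,0]
print(uv.round(0).tolist(), s["ft_force"])
x0,y0=240,180
c=cv2.resize(im[y0:y0+100,x0:x0+130],None,fx=6,fy=6,interpolation=2)
for (u,v),col in zip(uv,[(255,0,0),(0,255,0),(0,0,255),(255,255,0)]):
    cv2.circle(c,(int((u-x0)*6),int((v-y0)*6)),4,col,-1)
cv2.imwrite("pics/c3.png",c[:,:,::-1])
```

```text
[[295.0, 245.0], [307.0, 221.0], [302.0, 249.0], [305.0, 232.0]] [ 0.34771551 -0.38769201 -0.37434312]
```

View pics/c3.png

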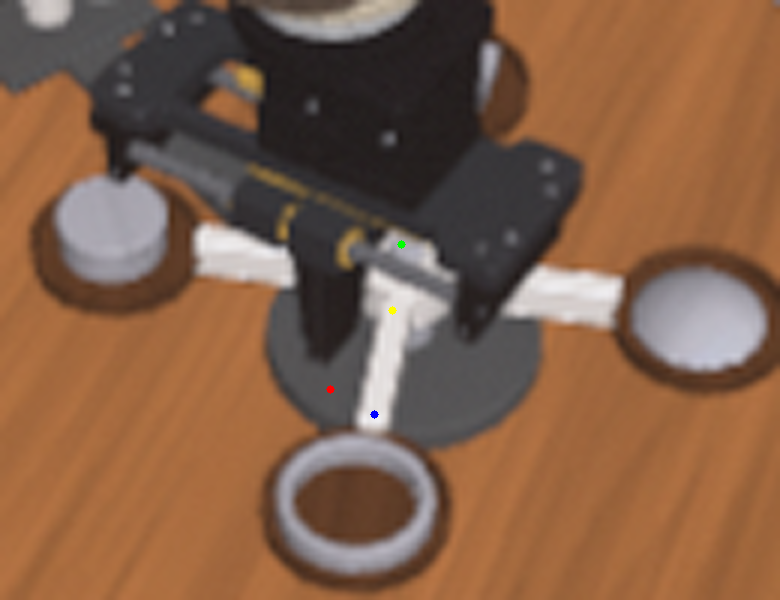

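The tip appears about 5 px above its projected TCP, so it may really be higher than reported and have passed over the spoke. I'll check with depth from both cameras.

Run:
```python
from h import *
p=env.read_camera("side")
D=p["depth"]; Rm,t=pose(p)
for u in (292,294,296):
    for v in range(228,252,2):
        tt,d=ray(p,(u,v)); q=tt+d*D[v,u]/(d@Rm[:,2]); print(u,v,p["img"][v,u],q.round(0))
```

```text
292 228 [41 36 35] [550.  82. 106.]
292 230 [43 36 37] [551.  78.  95.]
292 232 [42 37 36] [550.  80.  90.]
292 234 [45 38 38] [550.  80.  83.]
292 236 [44 37 36] [550.  80.  76.]
292 238 [44 37 36] [550.  80.  69.]
292 240 [73 71 71] [551.  79.  61.]
292 242 [86 83 84] [565.  44.  12.]
292 244 [85 83 83] [562.  52.  14.]
292 246 [84 81 83] [560.  56.  11.]
292 248 [77 75 75] [557.  63.  11.]
292 250 [100  78  66] [557.  65.   6.]
294 228 [39 33 32] [545.  81. 107.]
294 230 [40 33 32] [545.  80.  99.]
294 232 [39 32 31] [545.  81.  94.]
294 234 [41 34 33] [544.  83.  88.]
294 236 [39 33 31] [545.  80.  79.]
294 238 [40 33 33] [546.  79.  70.]
294 240 [60 57 56] [545.  81.  66.]
294 242 [86 84 85] [559.  45.  15.]
294 244 [86 85 85] [558.  48.  10.]
294 246 [87 86 86] [556.  54.  10.]
294 248 [85 83 83] [552.  63.  14.]
294 250 [74 71 70] [551.  65.   9.]
296 228 [37 32 30] [541.  78. 106.]
296 230 [40 32 33] [539.  84. 105.]
296 232 [41 32 32] [539.  82.  96.]
296 234 [40 34 32] [540.  80.  87.]
296 236 [38 31 31] [541.  78.  78.]
296 238 [62 59 59] [543.  72.  64.]
296 240 [86 85 86] [557.  35.  13.]
296 242 [87 85 86] [555.  42.  14.]
296 244 [83 83 84] [553.  48.  13.]
296 246 [86 83 84] [550.  55.  14.]
296 248 [85 84 85] [547.  61.  14.]
296 250 [81 78 78] [546.  64.  10.]
```

Depth puts the real fingertip at z ≈ 63 while the state says 35, so it passed just over the spokes. Its xy agrees. I'll lift, go back to the gap, lower to a reported z of about 8 (tip ≈ 37), and watch the force.

```bash
python3 -m inch '[[0,0,0,0,0,-2,1],[0,0,-0.15,0,-0.93,0,1],[0,0,-0.15,0,-0.93,0,1],[0,0,-0.15,0,-0.93,0,1],[0,0,-0.15,0,-0.93,0,1],[0,0,-0.15,0,-0.93,0,1],[0,0,-0.15,0,-0.93,0,1],[0,0,-0.15,0,-0.93,0,1],[0,0,-0.1,0,-0.62,0,1],[0,0,0,0,0,0,1]]'
python3 -m inch '[[0,0,0,0,0,2,1],[0,0,0,0,0,1,1],[0,0,0,0,0,1,1],[0,0,0,0,0,0.5,1],[0,0,0,0,0,0,1]]'
python3 - <<'E'
from h import *
for c in ("side","scene"):
  p=env.read_camera(c); D=p["depth"]; Rm,t=pose(p); e=env.state()["eef_pos"]
  v,u=np.mgrid[0:420,0:560]; K=np.array([[p["fx"],0,p["cx"]],[0,p["fy"],p["cy"]],[0,0,1]])
  n=cv2.undistortPoints(np.stack([u.ravel(),v.ravel()],1).astype(float)[:,None],K,np.array(p["D"],float))[:,0]
  q=(np.c_[n,np.ones(len(n))]*D.ravel()[:,None])@Rm.T+t
  m=(np.abs(q[:,0]-e[0])<18)&(np.abs(q[:,1]-e[1])<18)&(D.ravel()>0)&(p["img"].reshape(-1,3).max(1)<62)&(q[:,2]>20)
  print(c,e.round(0),m.sum(),np.sort(q[m,2])[:8].round(0))
E
```

```text
t: 10.2
eef_pos: [482.7, 47.7, 53.9]
tcp_rot: [-3.141, 0.0, 2.534]
ft_force: [-0.2, -0.7, 0.1]
opening: 0.003
grip_force: 0.0
t: 10.82
eef_pos: [482.8, 47.9, 8.6]
tcp_rot: [-3.141, -0.0, 2.535]
ft_force: [0.6, 0.5, 0.7]
opening: 0.006
grip_force: 0.0
side [483.  48.   9.] 223 [36. 38. 39. 40. 43. 43. 44. 44.]
scene [483.  48.   9.] 398 [42. 45. 48. 48. 49. 50. 53. 54.]
```

```bash
python3 -m inch '[[0,0,0.14,0,0.9,0,1],[0,0,0.14,0,0.9,0,1],[0,0,0.14,0,0.9,0,1],[0,0,0.14,0,0.9,0,1],[0,0,0.14,0,0.9,0,1],[0,0,0.14,0,0.9,0,1],[0,0,0,0,0,0,1]]'; python3 st.py
```

```text
t: 11.8
eef_pos: [526.2, 78.2, 9.1]
tcp_rot: [3.141, 0.0, 1.696]
ft_force: [-0.0, -0.3, -0.3]
opening: 0.007
grip_force: 0.0
r,phi 71.3245452224887 100.30926228781206 yaw 97.16554352528259 [ 0.02  0.61  1.95 -0.    0.58 -0.1 ]
scene bangle 0.56 [553. 139.] r 132 ang 83.9
scene brooch 0.55 [415.  15.] r 125 ang 176.9
scene pillbox 0.68 [665.  -8.] r 127 ang -7.1
scene locket 0.58 [ 529. -120.] r 128 ang -94.6
side bangle 0.67 [550. 134.] r 127 ang 84.9
side brooch 0.69 [414.  20.] r 125 ang 174.4
side pillbox 0.56 [673.  -4.] r 134 ang -5.0
```

```bash
python3 -m inch '[[0,0,0.14,-0.05,0.9,0,1],[0,0,0.14,-0.05,0.9,0,1],[0,0,0.14,-0.05,0.9,0,1],[0,0,0.14,-0.05,0.9,0,1],[0,0,0.14,-0.05,0.9,0,1],[0,0,0.14,-0.05,0.9,0,1],[0,0,0.14,-0.05,0.9,0,1],[0,0,0.14,-0.05,0.9,0,1],[0,0,0.14,-0.05,0.9,0,1],[0,0,0.14,-0.05,0.9,0,1],[0,0,0.14,-0.05,0.9,0,1],[0,0,0,0,0,0,1]]'; python3 st.py
```

```text
t: 13.8
eef_pos: [598.2, 24.8, 8.8]
tcp_rot: [3.141, 0.0, 0.155]
ft_force: [-0.0, 0.1, 0.2]
opening: 0.006
grip_force: 0.0
r,phi 61.52488343679242 15.801917219913777 yaw 8.89965773816304 [-0.07  0.68  1.78 -0.    0.69  1.35]
scene bangle 0.5 [663.   8.] r 124 ang -0.1
scene brooch 0.56 [541. 133.] r 125 ang 88.9
scene pillbox 0.58 [ 537. -120.] r 129 ang -90.9
scene locket 0.52 [485. 307.] r 304 ang 100.3
side brooch 0.64 [538. 132.] r 124 ang 90.3
side pillbox 0.73 [ 532. -115.] r 123 ang -93.5
side locket 0.66 [411.  14.] r 128 ang 177.1
```

```bash
python3 -m inch '[[0,0,0.13,0,0.82,0,1],[0,0,0.13,0,0.82,0,1],[0,0,0.13,0,0.82,0,1],[0,0,0,0,0,0,1]]'; python3 st.py
python3 - <<'E'
from h import *
ps=[env.read_camera(c) for c in("scene","side")]
for p in ps:
    k=cen(p,"camera"); q=onz(p,k[1],75); print(k,q.round(0))
    print("lens",find(p,"lens"))
f=lambda i:cv2.resize(i,(400,400),interpolation=2)
cv2.imwrite("pics/c4.png",np.hstack([f(ps[0]["img"][160:300,185:325]),f(ps[1]["img"][130:290,200:360])])[:,:,::-1])
E
```

```text
t: 14.8
eef_pos: [598.7, 0.4, 8.8]
tcp_rot: [3.141, 0.0, -0.235]
ft_force: [0.2, -0.6, 0.2]
opening: 0.002
grip_force: 0.0
r,phi 60.21361758803455 -7.274835014652467 yaw -13.443225528812972 [-0.11  0.68  1.78 -0.    0.69  1.7 ]
scene bangle 0.47 [649. -43.] r 121 ang -25.1
side brooch 0.78 [585. 122.] r 123 ang 68.1
side pillbox 0.58 [ 486. -105.] r 125 ang -115.1
side locket 0.51 [421.  59.] r 129 ang 156.6
([np.float64(224.0), np.float64(262.5)], [np.float64(220.18746940773372), np.float64(259.33382280959376)], 0.74) [ 774. -123.   75.]
lens [(0.55, [781.0, -115.0, 91.0])]
([np.float64(260.0), np.float64(184.5)], [np.float64(246.89321028345418), np.float64(171.5385629531971)], 0.94) [ 757. -100.   75.]
lens [(0.66, [766.0, -101.0, 84.0])]
```

View pics/c4.png

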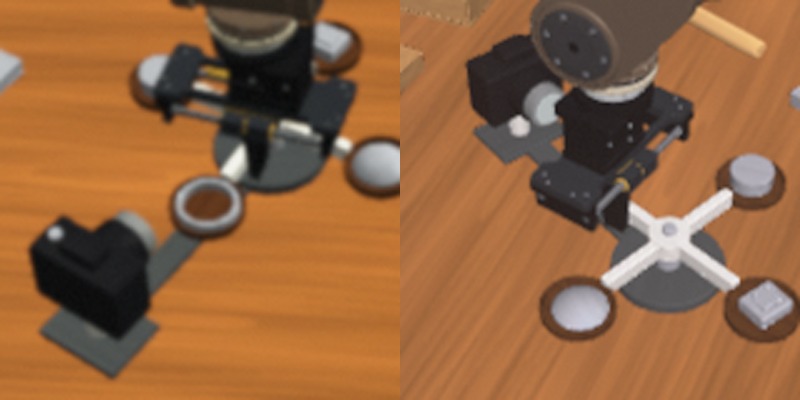

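The left crop shows the bangle dish at (208,205) just short of the sight line, the camera plate centred at about (100,326), the arm's midline at about (173,265) and the lens at (135,230). I'll compute the exact target angle from these.

Run:
```python
from h import *
A=np.array([539,8.])
p=env.read_camera("scene"); s=env.read_camera("side")
ang=lambda q:np.degrees(np.arctan2(q[1]-A[1],q[0]-A[0])).round(1)
for n,uv,z in [("plate",(220,274),6),("arm",(245.5,253),6)]:
    q=onz(p,uv,z); print(n,q.round(0),ang(q))
q=tri([ray(p,(232,240.5)),ray(s,(258.4,171))]); print("lens",q.round(0),ang(q))
# bench-level dark arm pixels: 65..200mm from the axis
for c in (p,s):
  D=c["depth"]; Rm,t=pose(c); v,u=np.mgrid[0:420,0:560]; K=np.array([[c["fx"],0,c["cx"]],[0,c["fy"],c["cy"]],[0,0,1]])
  n=cv2.undistortPoints(np.stack([u.ravel(),v.ravel()],1).astype(float)[:,None],K,np.array(c["D"],float))[:,0]
  d=np.c_[n,np.ones(len(n))]@Rm.T; q=t+d*((6-t[2])/d[:,2])[:,None]
  zq=(t+d*D.ravel()[:,None])[:,2]; im=c["img"].reshape(-1,3).astype(int)
  r=np.hypot(q[:,0]-A[0],q[:,1]-A[1]); a=np.degrees(np.arctan2(q[:,1]-A[1],q[:,0]-A[0]))
  m=(np.ptp(im,1)<15)&(im.max(1)<130)&(np.abs(zq-6)<12)&(a>-50)&(a<-10)
  for lo in range(80,260,20):
    k=m&(r>lo)&(r<lo+20)
    if k.sum()>5: print(lo,k.sum(),a[k].min().round(1),a[k].max().round(1),a[k].mean().round(1))
```

```text
plate [ 770. -131.    6.] -31.0
arm [695. -73.   6.] -27.4
lens [721. -99.  89.] -30.5
140 51 -35.8 -26.4 -31.1
160 58 -36.4 -26.6 -31.3
180 51 -35.6 -27.2 -30.8
200 12 -30.2 -27.6 -28.6
240 37 -25.3 -21.5 -23.5
80 8 -25.0 -20.7 -22.2
200 34 -34.5 -26.3 -30.7
220 49 -34.3 -25.9 -30.3
240 132 -40.2 -20.6 -30.2
```

```bash
python3 -m inch '[[0,0,0.06,0,0.37,0,1],[0,0,0.06,0,0.37,0,1],[0,0,0,0,0,0,1],[0,0,0,0,0,0,1]]'; python3 st.py; python3 -m inch '[[0,0,0,0,-0.5,0,1],[0,0,0,0,-0.5,0,1],[0,0,0,0,-0.5,0,1],[0,0,0,0,0,-3,1],[0,0,0,0,0,-4,1],[0,0,0,0,0,-4,1],[0,0,0,0,0,-4,1],[0,0,0,0,0,-4,1],[0,0,0,0,0,0,1],[0,0,0,0,0,0,1],[0,0,0,0,0,0,1]]'; python3 st.py
```

```text
t: 16.2
eef_pos: [596.8, -6.4, 8.8]
tcp_rot: [3.141, 0.0, -0.354]
ft_force: [0.5, -0.4, 0.1]
opening: 0.007
grip_force: 0.0
r,phi 59.54575824659838 -14.005586502534321 yaw -20.27804452009687 [-0.12  0.67  1.78 -0.    0.69  1.8 ]
scene bangle 0.53 [646. -53.] r 123 ang -29.6
scene brooch 0.48 [595. 115.] r 121 ang 62.2
scene locket 0.57 [429.  64.] r 123 ang 153.1
side bangle 0.64 [425.  60.] r 126 ang 155.4
side brooch 0.59 [594. 119.] r 124 ang 63.8
side pillbox 0.8 [476. -99.] r 124 ang -120.4
side locket 0.57 [426.  66.] r 127 ang 153.0
t: 18.08
eef_pos: [601.5, 7.7, 197.5]
tcp_rot: [3.141, 0.002, -0.355]
ft_force: [0.1, -0.3, 0.2]
opening: 0.002
grip_force: 0.0
r,phi 62.53325209624077 -0.24212067449070307 yaw -20.347759266669204 [-0.1   0.45  1.6  -0.    1.09  1.83]
scene bangle 0.69 [624. -66.] r 113 ang -40.9
scene brooch 0.51 [595. 114.] r 120 ang 62.1
scene pillbox 0.63 [ 480. -106.] r 128 ang -117.3
scene locket 0.74 [ 481. -107.] r 129 ang -116.9
side bangle 0.75 [650. -52.] r 126 ang -28.1
side brooch 0.9 [594. 119.] r 123 ang 63.8
side pillbox 0.83 [ 478. -101.] r 125 ang -119.5
side locket 0.83 [424.  68.] r 129 ang 152.5
```

The turntable stands within about 2.5° of the sight line, well inside tolerance, and the finger is off it. Next is the button at about (445,313).

```bash
python3 -m inch '[[0,0,0,-3.6,-3.3,0,1],[0,0,0,-3.6,-3.3,0,1],[0,0,0,-3.6,-3.3,0,1],[0,0,0,-3.6,-3.3,0,1],[0,0,0,-3.6,-3.3,0,1],[0,0,0,-3.6,-3.3,0,1],[0,0,0,-3.6,-3.3,0,1],[0,0,0,0,0,0,1],[0,0,0,0,0,0,1]]'; python3 st.py
python3 - <<'E'
from h import *
ps=[env.read_camera(c) for c in("scene","side","wrist")]
for p in ps: print(find(p,"shutter_top"))
im=ps[0]["img"]; f=lambda i,w,h:cv2.resize(i,(w,h),interpolation=2)
cv2.imwrite("pics/c5.png",np.hstack([f(im[160:300,195:405],450,300),f(ps[1]["img"][130:370,190:390],250,300)])[:,:,::-1])
E
```

```text
t: 19.7
eef_pos: [446.2, 311.6, 198.8]
tcp_rot: [3.141, -0.0, -0.355]
ft_force: [-0.0, 0.3, -0.0]
opening: 0.007
grip_force: 0.0
r,phi 317.4924922703144 106.99050845589774 yaw -20.320941030961315 [ 0.49  0.36  1.74 -0.    1.04  2.41]
scene bangle 0.56 [647. -57.] r 126 ang -30.9
scene brooch 0.79 [595. 115.] r 121 ang 62.2
scene pillbox 0.71 [ 480. -108.] r 130 ang -117.1
scene locket 0.73 [428.  64.] r 124 ang 153.2
side bangle 0.72 [642. 474.] r 477 ang 77.6
side brooch 0.52 [ 775. -140.] r 279 ang -32.1
side pillbox 0.3 [468.  50.] r 83 ang 149.4
side locket 0.73 [424.  68.] r 130 ang 152.3
[(0.52, [452.0, 315.0, 21.0])]
[(0.53, [449.0, 317.0, 23.0])]
[(0.96, [452.0, 313.0, 22.0])]
```

View pics/c5.png

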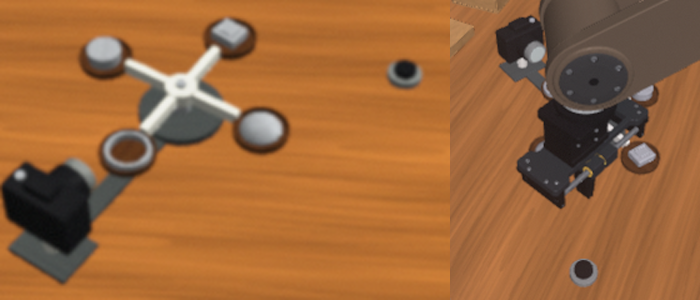

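The scene crop shows the bangle dish at (128,150) on the lens–hub line, and the button at (405,72). I'll descend onto the button.

```bash
python3 -m inch '[[0,0,0,0.3,-0.3,2,1],[0,0,0,0,0,4,1],[0,0,0,0,0,4,1],[0,0,0,0,0,4,1],[0,0,0,0,0,3,1],[0,0,0,0,0,1.5,1],[0,0,0,0,0,0,1],[0,0,0,0,0,0,1]]'
python3 - <<'E'
from h import *
p=env.read_camera("side"); D=p["depth"]; Rm,t=pose(p); e=env.state()["eef_pos"]
K=np.array([[p["fx"],0,p["cx"]],[0,p["fy"],p["cy"]],[0,0,1]])
rv=cv2.Rodrigues(Rm.T)[0]; tv=-Rm.T@t
uv=cv2.projectPoints(np.array([e+[0,0,28],[450,314,22]]),rv,tv,K,np.array(p["D"],float))[0][:,0];print(uv)
u,v=uv[0].astype(int)
cv2.imwrite("pics/c6.png",cv2.resize(p["img"][v-50:v+50,u-50:u+50],(500,500),interpolation=2)[:,:,::-1])
E
```

```text
t: 21.5
eef_pos: [450.5, 313.9, 14.8]
tcp_rot: [-3.14, -0.001, -0.355]
ft_force: [0.1, -0.9, 0.3]
opening: 0.004
grip_force: 0.0
[[294.77562505 338.65651449]
 [294.97985817 343.9936691 ]]
```

View pics/c6.png

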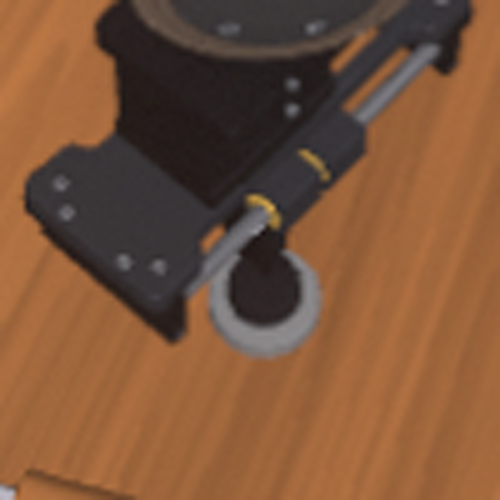

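The finger is just above the button (crop (265,290)) and overlaps it. I'll press in small steps.

```bash
python3 -m inch '[[0,0,0,-0.2,-0.1,1,1],[0,0,0,0,0,0.6,1],[0,0,0,0,0,0.3,1],[0,0,0,0,0,0,1]]'; python3 -m inch '[[0,0,0,0,0,0.3,1],[0,0,0,0,0,0,1]]'; python3 -m inch '[[0,0,0,0,0,0.2,1],[0,0,0,0,0,0,1]]'
```

```text
t: 22.05
eef_pos: [448.4, 315.1, -5.5]
tcp_rot: [3.141, 0.0, -0.355]
ft_force: [-0.4, 0.6, -1.2]
opening: 0.006
grip_force: 0.0
t: 22.3
eef_pos: [448.6, 315.3, -8.2]
tcp_rot: [-3.141, -0.0, -0.355]
ft_force: [-0.6, -0.0, 1.8]
opening: 0.006
grip_force: 0.9
t: 22.55
eef_pos: [448.6, 315.3, -10.2]
tcp_rot: [-3.141, -0.0, -0.355]
ft_force: [0.8, -0.1, 2.7]
opening: 0.003
grip_force: 1.4
```

Contact came at about z = -6, and the force is rising along the spring. I'll continue to the stop.

```bash
python3 -m inch '[[0,0,0,0,0,0.2,1],[0,0,0,0,0,0,1]]'; python3 -m inch '[[0,0,0,0,0,0.15,1],[0,0,0,0,0,0,1],[0,0,0,0,0,0,1]]'
```

```text
t: 22.8
eef_pos: [448.6, 315.3, -12.2]
tcp_rot: [-3.141, -0.0, -0.355]
ft_force: [0.2, 0.6, 3.7]
opening: 0.002
grip_force: 1.8
t: 23.18
eef_pos: [448.7, 315.3, -12.7]
tcp_rot: [-3.141, -0.001, -0.355]
ft_force: [-2.2, -1.6, 16.2]
opening: 0.007
grip_force: 8.0
```

The force jumped to 16 N, so the button is at its stop. I'll release, lift clear and verify.

```bash
python3 -m inch '[[0,0,0,0,0,-1,1],[0,0,0,0,0,-3,1],[0,0,0,0,0,-4,1],[0,0,0,0,0,-5,1],[0,0,0,0,0,-5,1],[0,0,0,0,0,0,1],[0,0,0,0,0,0,1],[0,0,0,0,0,0,1],[0,0,0,0,0,0,1]]'; python3 st.py; python3 -c "
from h import *
print(find(env.read_camera('wrist'),'shutter_top')); env.job_done()"
```

```text
t: 24.3
eef_pos: [448.1, 315.0, 165.2]
tcp_rot: [3.14, 0.001, -0.355]
ft_force: [-0.5, -0.7, -0.9]
opening: 0.011
grip_force: 0.0
r,phi 320.1969920948975 106.49130435060704 yaw -20.350809013812487 [ 0.49  0.41  1.77 -0.    0.97  2.42]
scene bangle 0.69 [646. 471.] r 475 ang 77.0
scene brooch 0.49 [595. 115.] r 121 ang 62.6
scene pillbox 0.2 [558.   9.] r 19 ang 3.2
scene locket 0.63 [430.  65.] r 123 ang 152.5
side brooch 0.49 [611. 129.] r 141 ang 59.1
side pillbox 0.43 [421.  68.] r 132 ang 152.8
side locket 0.7 [421.  67.] r 132 ang 153.6
[(0.93, [450.0, 313.0, 20.0])]
the job is handed in; nothing more can be done
```

I turned the bangle to stand in front of the lens, pressed the shutter fully down (16 N at the stop) and released it, and handed in the job at about 24.5 s; the last check before the press put the bangle within about 3° of the sight line.

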